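# Put the tea-light cup away and shut the chest's drawer

## Robot

A 6-joint arm with a two-finger parallel gripper is mounted at the origin on the work surface. World frame = base frame: x ahead of the robot, y to its left, z up, the work surface at z = 0. Lengths are in m, angles in rad, forces in N, time in s.
With the tool pointing down it reaches from about 0.35 to 0.775 m from the base axis. Payload 7.3 kg.
Tool frame: the origin (TCP) lies between the finger pads; the fingertips stand 14 mm ahead of it and the grasp point (between the pads) lies 5 mm behind it; z points along the fingers, y is the line along which they close (so a half turn about z gives the same grasp; the last joint's range is limited). The gripper opens to 92 mm and grips with 3 to 60 N. Pads are 19 mm wide; open, the fingers measure 130 mm over their backs; the gripper's body (75 mm by 190 mm) begins 47 mm behind the grasp point.
Start: joints at [-1.31, 0.342, 1.524, -0, 1.275, -0.146], TCP at [0.208, -0.482, 0.241] pointing down, gripper open.
Joint ranges: [-2.53, 2.53], [-0.77, 2.02], [0.04, 2.7], [-1, 4.14], [0.28, 2.66], [-3.11, 3.11]. Speed limits (rad/s): [2.57, 2.57, 3.14, 3.14, 3.14, 3.14].

## Interface

Orientations are given as [roll, pitch, yaw] about the fixed x, y, z axes, in that order (R = Rz(yaw) Ry(pitch) Rx(roll)).
In Python, from cell import robot, eyes gives the robot as it stands. The module is installed in compiled form; this text tells all that it offers.
- The arm moves only by the shell command python3 -m handwheel 'ROWS' [FORCE]. ROWS is JSON, one flat list of numbers, 5 for each row, row after row: the shift along the world's x, y, z in mm, then the turn about the world's z in rad, then the opening, from 0 (shut) to 1 (fully open). In form: [x, y, z, spin, jaw, x, y, z, spin, jaw, ...]. A call has 1 to 8 rows; each row shifts and turns the commanded pose from where the row before left it; what a row does not reach is not made up. A row lasts 1/10 s, in which the tool goes at most 50 mm and 8.59 degrees, less where a joint would pass 70% of its speed; a pose out of reach is approached as far as the arm can. A call with a gripper value outside its range is refused whole. The fingers move at their own pace and stop on an object; FORCE is the grip in N (left out, the last holds). Time passes only in rows, so rows that do not move let the fingers close. It gives the time, the measured TCP pose, the force, the opening and the grip force at its end, in the units of the state.
- robot.observe(): the state, without advancing time (a new reading comes with each control period).
- eyes.read_camera(name): name is "scene" or "top" or "wrist"; returns (picture, depth): 384x512x3 uint8, blue, green, red; 384x512 float32, m along the optical axis (not along the pixel's ray), 0 where there is no reading.
- eyes.calibration(name): a dict with "fx", "fy", "cx", "cy" (pixels), "dist_coeffs" ([k1, k2, p1, p2, k3] as OpenCV has them; the pictures are not rectified), "world_to_cam" (4x4, takes a point from world to camera coordinates). Camera axes: x right, y down, z forward; pixel columns grow to the right and rows downward; lengths in m; the calibration is good to about 2 mm. A picture is of the moment at which its call begins: read the wrist's pose just before it. calibration takes no time and is no camera call; for the wrist camera it gives the pose at the moment of the call.
- robot.hand_in(): hands the job in; it is judged then, once.
The state is a dict: "time": time; "qpos": joint angles; "qvel": joint speeds; "joint_efforts": joint torques, N m; "tool_pos": TCP position; "tool_rot": TCP orientation; "contact_force": force on the tool from outside, world axes, zero at the start; "torque": the same for the moment, N m; "opening": finger opening in m; "grip_force": force on a finger pad.
Only numpy, scipy, OpenCV 4.12 (cv2) and the standard library are available. Lean on these libraries where they do the work, as an engineer would, in place of code of your own. Each camera call takes 0.05 s, during which the arm holds its last target. There are 200 camera calls.

## Task

Put the brass tea-light cup away: pull the wooden chest's drawer all the way out to its stop, stand the cup upright on the floor of the drawer's wide empty compartment and let go of it, then push the drawer fully shut. Leave the salt shaker, and the goblet and bottle to the left of the chest, undisturbed.

Things in the scene. Friction and masses are not known exactly. Their poses are not given: they have to be found in the camera images.
- chest: low wooden chest, 240 deep (its x) x 300 wide (its y) x 120 high, fixed to the table; origin at the centre of its underside; its x axis points away from the drawer's front, so the drawer slides out along its -x. The body's top ends 15 mm behind the drawer front's outer face (when shut); nothing but a thin flat sheet of paper on top
- drawer (a joint): how far the chest's one drawer is out: 0 fully shut, 0.150 m at its stop; about 1.2 N of friction, no spring. Wooden front 15 thick, 294 wide, its top edge 104 above the table; side walls to 75 above the table. A divider parts it lengthwise into a wide empty compartment on the chest's +y side (168 wide, 195 long) and a narrow one (about 84) on the -y side with flat cutlery fixed in it
- handle (a point): middle of the drawer's brass bar handle: a round horizontal bar 10 thick and 110 long along the chest's y, its axis 45 in front of the drawer's front face and 87 above the table, held by a thin post near each end; the space behind it is clear. Moves with the drawer; axes as the chest's
- bay (a point): point on the floor of the drawer's wide empty compartment, 21 above the table, midway across its width, 75 behind the compartment's front wall (the drawer front and wall together are 21 thick) (and, with the drawer at its stop, 69 in front of the edge of the chest's top). Moves with the drawer; axes as the chest's
- cup: round brass tea-light cup with a white candle in it, 50 diameter, 60 high, about 0.15 kg, standing loose on the table to the robot's right; origin at the centre of its underside, z up
- shaker: slender white ceramic salt shaker, 42 diameter, 92 high, loose, to be left alone; origin at the centre of its underside. It and the cup stand one nearer, one farther, in either order
- goblet1: stemmed glass goblet, 74 diameter, 160 high, left of the chest; to be left alone; origin at the centre of its foot
- bottle: green glass bottle, 68 diameter, 200 high, left of the chest; to be left alone; origin at the centre of its underside

How it is judged:
By the outcome, as a careful person would: the job done as asked, in the order asked, and still so for the second after the job is handed in, with the robot touching nothing.
It also fails if it takes over 66 s, if anything falls off the work surface, if the arm or the gripper's body presses on something with over 40 N, if the wrist force passes 120 N, or if a joint passes its speed limit or range.

## Working session

There is one attempt and no reset: what is moved stays moved. The work goes in short steps, Python scripts to look and compute and a shell command to move; the robot and the scene stay as the last step left them, time stands still between calls to the robot, and variables do not carry over. Pictures are saved under pics/ and viewed, at most 10 in all, crops included, and the job is handed in when it is done.

```bash
mkdir -p pics; cat > h.py <<'E'
import numpy as np, cv2
from cell import robot, eyes
def cal(n):
    c=eyes.calibration(n); K=np.array([[c['fx'],0,c['cx']],[0,c['fy'],c['cy']],[0,0,1]],float)
    return K,np.array(c['dist_coeffs'],float),np.array(c['world_to_cam'],float)
def rays(n,uv,C=None):
    K,d,T=C or cal(n); p=cv2.undistortPoints(np.array(uv,float).reshape(-1,1,2),K,d).reshape(-1,2)
    R=T[:3,:3]; o=-R.T@T[:3,3]; return o,np.c_[p,np.ones(len(p))]@R
def onz(n,uv,z,C=None):
    o,r=rays(n,uv,C); return o+r*((z-o[2])/r[:,2:3])
def depthpts(n,D,C=None):
    v,u=np.mgrid[0:384,0:512]; o,r=rays(n,np.c_[u.ravel(),v.ravel()],C)
    return (o+r*D.reshape(-1,1)).reshape(384,512,3)
E
python3 - <<'E'
from h import *
ims=[]
for n in("scene","top"):
    C=cal(n); im,D=eyes.read_camera(n); np.savez(n+"0.npz",im=im,D=D); ims.append(im)
    print(n,-C[2][:3,:3].T@C[2][:3,3],C[2][2,:3],(D>0).mean())
cv2.imwrite("pics/a.png",cv2.resize(ims[0],(800,600))); cv2.imwrite("pics/b.png",cv2.resize(ims[1],(800,600)))
print(robot.observe())
E
```

```text
scene [ 1.24417684 -0.12563782  1.11467253] [-0.53810504  0.14200386 -0.83082963] 0.9959004720052084
top [0.41813906 0.04969151 1.062646  ] [ 0.20014151  0.01366252 -0.97967174] 0.9958089192708334
{'time': 0.1, 'qpos': array([-1.31004853e+00,  3.42645323e-01,  1.52490997e+00, -1.86014297e-06,
        1.27539157e+00, -1.46008579e-01]), 'qvel': array([-0.00089564, -0.0026643 , -0.00373761,  0.00115128,  0.00038914,
       -0.00088754]), 'joint_efforts': array([ 1.39638294e-03, -4.32001805e+01, -2.44695801e+01,  7.18713831e-02,
        5.25778206e-02, -3.83973736e-05]), 'tool_pos': array([ 0.20763509, -0.48182902,  0.24012247]), 'tool_rot': array([-3.14025259e+00, -1.95265187e-04,  4.06756786e-01]), 'contact_force': array([-0.22277354, -0.53746574, -0.30085506]), 'torque': array([-0.05456628,  0.03407805,  0.0157833 ]), 'grip_force': 0.0, 'opening': 0.09203641556729167}
```

View pics/a.png

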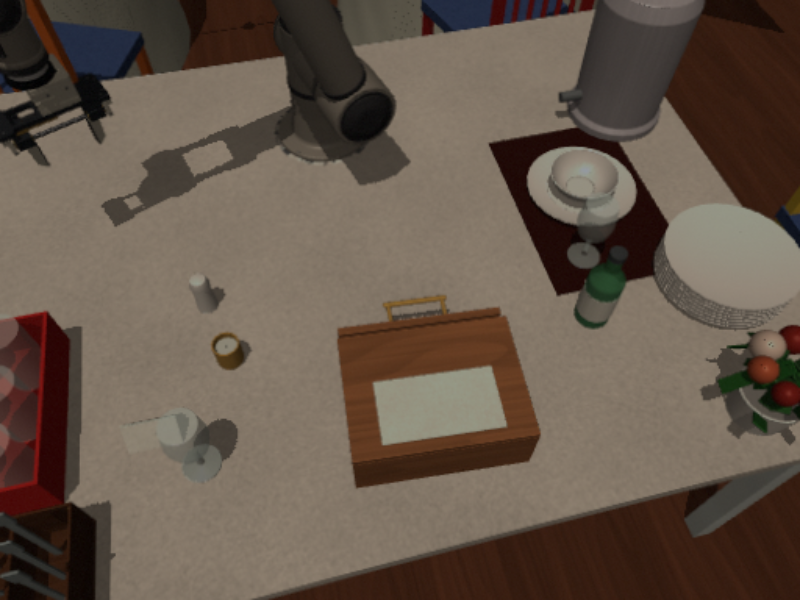

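View pics/b.png

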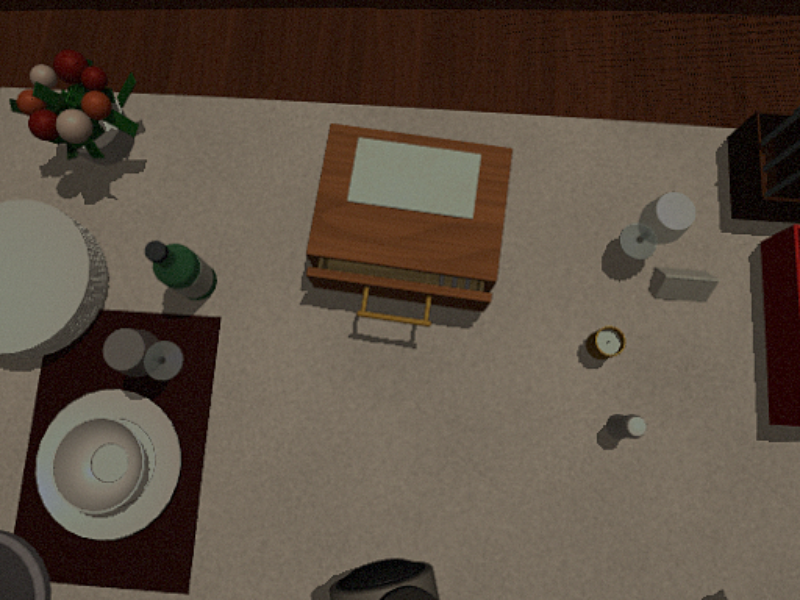

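The scene view (800x600) shows the cup at (228,350), the shaker at (204,293), the handle at (416,300), and the goblet and bottle at (590,240) and (600,290). In the top view the cup is at (606,343) and the handle bar runs (357,318)–(430,324), with the drawer slightly open. Another goblet stands to the right, near the cup.

```bash
python3 - <<'E'
from h import *
roi={"scene":dict(h=(375,285,455,330),c=(205,325,250,375)),"top":dict(h=(345,285,440,335),c=(580,320,632,365))}
H={}
for n in("scene","top"):
    z=np.load(n+"0.npz"); im,D=z['im'],z['D']; P=depthpts(n,D); hsv=cv2.cvtColor(im,cv2.COLOR_BGR2HSV)
    br=(hsv[...,0]>12)&(hsv[...,0]<28)&(hsv[...,1]>140)&(hsv[...,2]>70)
    for k,(x0,y0,x1,y1) in roi[n].items():
        m=np.zeros(br.shape,bool); s=np.s_[int(y0*.64):int(y1*.64),int(x0*.64):int(x1*.64)]; m[s]=br[s]
        Q=P[m]; print(n,k,m.sum(),"z pct",np.percentile(Q[:,2],[5,25,50,75,95]).round(3),"xy",np.median(Q[:,:2],0).round(3))
        H[n,k]=m
    # box heights: cup pts, shaker pts, chest top
    T=(abs(P[...,2]-.12)<.006)&(P[...,0]>.3)&(abs(P[...,1]-.05)<.3)
    T=cv2.morphologyEx(T.astype(np.uint8),cv2.MORPH_OPEN,np.ones((5,5)))
    nn,l,st,_=cv2.connectedComponentsWithStats(T); b=1+st[1:,4].argmax(); q=P[l==b]
    print(n,"top z",np.median(q[:,2]),cv2.minAreaRect((q[:,:2]*1000).astype(np.float32)))
    for nm,(x0,x1,y0,y1) in dict(right=(.25,.75,-.5,-.22)).items():
        M=((P[...,2]>.025)&(P[...,2]<.2)&(P[...,0]>x0)&(P[...,0]<x1)&(P[...,1]>y0)&(P[...,1]<y1)).astype(np.uint8)
        nn,l,st,_=cv2.connectedComponentsWithStats(M)
        for i in range(1,nn):
            if st[i,4]>30:
                q=P[l==i]; zt=np.percentile(q[:,2],97); t=q[q[:,2]>zt-.008]; print("  blob",st[i],"top",zt.round(3),"xy top",(t[:,:2].min(0)/2+t[:,:2].max(0)/2).round(3),np.ptp(t[:,:2],axis=0).round(3), t[:,:2].mean(0).round(3))
    # handle bar: brass pts near z .087
    m=H[n,'h']&(P[...,2]>.07)&(P[...,2]<.105); q=P[m]; v=cv2.fitLine(q[:,:2].astype(np.float32),cv2.DIST_HUBER,0,.01,.01).ravel()
    front=q[q[:,0]<np.percentile(q[:,0],60)]
    print(n,"bar",front.mean(0).round(4),q.min(0).round(3),q.max(0).round(3))
E
```

```text
scene h 142 z pct [0.088 0.09  0.091 0.093 0.096] xy [0.59  0.074]
scene c 120 z pct [0.019 0.036 0.053 0.059 0.061] xy [ 0.598 -0.283]
scene top z 0.12075423844549682 ((772.4811401367188, 55.82325744628906), (299.3115234375, 227.70790100097656), 85.29792022705078)
  blob [121 175  17  21 232] top 0.092 xy top [ 0.443 -0.311] [0.034 0.028] [ 0.446 -0.312]
  blob [135 213  20  21 319] top 0.062 xy top [ 0.577 -0.28 ] [0.052 0.047] [ 0.577 -0.28 ]
  blob [ 77 261  47  23 335] top 0.162 xy top [ 0.743 -0.348] [0.013 0.048] [ 0.744 -0.348]
scene bar [0.5869 0.0623 0.0913] [0.58  0.015 0.086] [0.646 0.127 0.105]
top h 294 z pct [0.089 0.091 0.092 0.094 0.106] xy [0.59  0.062]
top c 50 z pct [0.056 0.059 0.06  0.062 0.063] xy [ 0.576 -0.275]
top top z 0.1209597730552604 ((772.077880859375, 55.90257263183594), (300.73101806640625, 224.5160675048828), 85.29964447021484)
  blob [410 141  34  16 357] top 0.162 xy top [ 0.742 -0.346] [0.017 0.054] [ 0.743 -0.345]
  blob [423 173  38  15 400] top 0.052 xy top [ 0.689 -0.42 ] [0.013 0.094] [ 0.689 -0.42 ]
  blob [377 208  24  21 390] top 0.063 xy top [ 0.576 -0.278] [0.049 0.05 ] [ 0.577 -0.278]
  blob [391 265  22  16 281] top 0.093 xy top [ 0.441 -0.308] [0.031 0.03 ] [ 0.441 -0.308]
top bar [0.5851 0.0675 0.0918] [0.577 0.008 0.084] [0.64  0.128 0.105]
```

```bash
python3 -m handwheel '[27,39,0,0.077,0.35,27,39,0,0.077,0.35,27,39,0,0.077,0.35,27,39,0,0.077,0.35,27,39,0,0.077,0.35,27,39,0,0.077,0.35,27,39,0,0.077,0.35]' 20; python3 -m handwheel '[27,39,0,0.077,0.35,27,39,0,0.077,0.35,27,39,0,0.077,0.35,27,39,0,0.077,0.35,27,39,0,0.077,0.35,27,39,0,0.077,0.35,0,0,0,0.077,0.35,0,0,0,0,0.35]'
python3 - <<'E'
from h import *
print(robot.observe()['tool_pos'],robot.observe()['tool_rot'])
C=cal("wrist"); im,D=eyes.read_camera("wrist"); P=depthpts("wrist",D,C); cv2.imwrite("pics/c.png",im)
hsv=cv2.cvtColor(im,cv2.COLOR_BGR2HSV)
br=(hsv[...,0]>12)&(hsv[...,0]<28)&(hsv[...,1]>140)&(hsv[...,2]>60)&(P[...,2]>.07)&(P[...,2]<.1)
q=P[br]; print(br.sum(),q.min(0),q.max(0),np.median(q,0))
E
```

```text
time: 0.8
tool_pos: [0.3974, -0.2073, 0.2406]
tool_rot: [-3.141, 0.0, 0.949]
contact_force: [0.6, 0.3, 0.9]
opening: 0.0405
grip_force: 0.0
time: 1.6
tool_pos: [0.5588, 0.0261, 0.2398]
tool_rot: [-3.14, 0.0, 1.488]
contact_force: [0.1, -0.0, -1.0]
opening: 0.0318
grip_force: 0.0
[0.55875032 0.02609606 0.2398051 ] [-3.13994631e+00  1.52209412e-04  1.48797182e+00]
2965 [ 0.57892718 -0.03925072  0.07001496] [0.65299606 0.18715598 0.09998716] [0.61924211 0.08263109 0.08989613]
```

View pics/c.png

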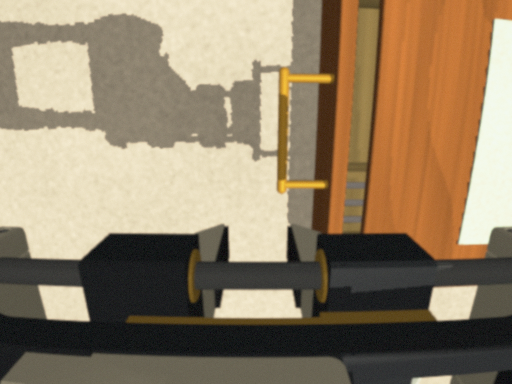

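The wrist view shows the handle bar running from (284,70) to (282,188), with the drawer front at x≈345 and the chest top's edge at x≈372.

```bash
python3 - <<'E'
from h import *
C=cal("wrist"); im=cv2.imread("pics/c.png")
hsv=cv2.cvtColor(im,cv2.COLOR_BGR2HSV); br=(hsv[...,0]>12)&(hsv[...,0]<28)&(hsv[...,1]>190)
rows=[(np.flatnonzero(br[v,265:300])+265) for v in range(85,178,4)]
uv=[(r.mean(),v) for r,v in zip(rows,range(85,178,4)) if len(r)]
p=onz("wrist",uv,.088,C); print(len(uv),p[[0,-1]].round(4))
e=onz("wrist",[(284,70),(282,189)],.088,C); print(e.round(4),e.mean(0))
# triangulate height with top view: top-view bar-end pixels
z=np.load("top0.npz"); h2=cv2.cvtColor(z['im'],cv2.COLOR_BGR2HSV); b=(h2[...,0]>12)&(h2[...,0]<28)&(h2[...,1]>130); b[:,:220]=0;b[:,285:]=0;b[:198]=0;b[:,:][212:]=0
v,u=np.nonzero(b); 
for zz in(.08,.088,.096): print(zz,onz("top",np.c_[u,v],zz).mean(0).round(4),onz("wrist",uv,zz,C).mean(0).round(4))
o=robot.observe(); print(o['tool_pos'])
E
```

```text
24 [[0.5893 0.113  0.088 ]
 [0.5833 0.027  0.088 ]]
[[0.592  0.1259 0.088 ]
 [0.5827 0.0148 0.088 ]] [0.58737643 0.07038605 0.088     ]
0.08 [0.5882 0.0674 0.08  ] [0.5872 0.0702 0.08  ]
0.088 [0.5869 0.0672 0.088 ] [0.5866 0.071  0.088 ]
0.096 [0.5855 0.0671 0.096 ] [0.5861 0.0717 0.096 ]
[0.55843511 0.02518964 0.24005386]
```

```bash
python3 -m handwheel '[14,23,0,0,0.35,14,22,0,0,0.35,0,0,-40,0,0.35,0,0,-40,0,0.35,0,0,-30,0,0.35,0,0,-25,0,0.35,0,0,-20,0,0.35,0,0,0,0,0.35]'; python3 -m handwheel '[0,0,0,0,0,0,0,0,0,0,0,0,0,0,0,0,0,0,0,0]' 25
```

```text
time: 2.45
tool_pos: [0.5845, 0.0686, 0.0831]
tool_rot: [-3.136, 0.001, 1.481]
contact_force: [-0.2, -0.0, -0.1]
opening: 0.0323
grip_force: 0.0
time: 2.85
tool_pos: [0.5873, 0.0697, 0.087]
tool_rot: [3.14, 0.0, 1.485]
contact_force: [-1.3, -1.2, 3.6]
opening: 0.0092
grip_force: 25.0
```

Gripped. Pull.

```bash
python3 -m handwheel '[-5,0.4,0,0,0,-15,1.2,0,0,0,-20,1.6,0,0,0,-20,1.6,0,0,0,-20,1.6,0,0,0,-20,1.6,0,0,0,-15,1.2,0,0,0,-5,0.4,0,0,0]'; python3 -m handwheel '[-5,0.4,0,0,0,-3,0.2,0,0,0,-3,0.2,0,0,0,0,0,0,0,0]';  python3 -m handwheel '[-2,0.2,0,0,0,-2,0.2,0,0,0,-2,0.2,0,0,0,0,0,0,0,0]'
```

```text
time: 3.65
tool_pos: [0.4662, 0.0799, 0.087]
tool_rot: [3.139, -0.001, 1.485]
contact_force: [2.3, 0.0, 4.7]
opening: 0.009
grip_force: 25.0
time: 4.05
tool_pos: [0.4562, 0.0808, 0.087]
tool_rot: [3.139, -0.001, 1.485]
contact_force: [-0.0, 1.8, 9.2]
opening: 0.0092
grip_force: 25.0
time: 4.45
tool_pos: [0.4515, 0.0812, 0.087]
tool_rot: [3.136, -0.001, 1.485]
contact_force: [3.9, 2.4, 6.2]
opening: 0.0092
grip_force: 25.0
```

```bash
python3 -m handwheel '[-2,0.2,0,0,0,-1,0.1,0,0,0,-1,0.1,0,0,0,0,0,0,0,0]';  python3 -m handwheel '[-1,0,0,0,0,-1,0.1,0,0,0,-1,0.1,0,0,0,0,0,0,0,0]'
```

```text
time: 4.85
tool_pos: [0.4514, 0.0812, 0.0871]
tool_rot: [3.128, -0.001, 1.484]
contact_force: [15.9, 0.1, -6.5]
opening: 0.0091
grip_force: 25.0
time: 5.25
tool_pos: [0.4513, 0.0812, 0.0872]
tool_rot: [3.122, -0.002, 1.484]
contact_force: [25.9, 0.2, -15.7]
opening: 0.0094
grip_force: 25.0
```

```bash
python3 -m handwheel '[4,-0.3,0,0,0,3,-0.3,0,0,0,0,0,0,0,0.35,0,0,0,0,0.35,0,0,0,0,0.35,0,0,0,0,0.35]'; python3 -m handwheel '[0,0,10,0,0.35,0,0,30,0,0.35,0,0,40,0,0.35,0,0,40,0,0.35,0,0,30,0,0.35]';python3 -m handwheel '[9,-28,0,-0.12,0.9,10,-28,0,-0.12,0.9,10,-28,0,-0.12,0.9,10,-28,0,-0.12,0.9,10,-28,0,-0.12,0.9,10,-28,0,-0.12,0.9]';python3 -m handwheel '[9,-28,0,-0.12,0.9,10,-28,0,-0.12,0.9,9,-28,0,-0.12,0.9,9,-28,0,-0.12,0.9,9,-28,0,-0.12,0.9,0,0,0,-0.12,0.9,0,0,0,-0.13,0.9,0,0,0,0,0.9]'
python3 - <<'E'
from h import *
n="top"; C=cal("wrist"); print(robot.observe()['tool_pos'],robot.observe()['tool_rot'])
im,D=eyes.read_camera("wrist"); t,Dt=eyes.read_camera("top"); np.savez("top1.npz",im=t,D=Dt)
P=depthpts("wrist",D,C); 
M=((P[...,2]>.03)&(P[...,2]<.075)&(abs(P[...,0]-.577)<.06)&(abs(P[...,1]+.279)<.05)); q=P[M]; print(M.sum(),q.min(0),q.max(0))
w=np.zeros((384,1024,3),np.uint8); w[:,:512]=im; w[:,512:]=t; cv2.imwrite("pics/d.png",cv2.resize(w,(800,300)))
E
```

```text
time: 5.85
tool_pos: [0.4492, 0.0808, 0.0855]
tool_rot: [-3.141, 0.0, 1.485]
contact_force: [0.0, 0.4, 0.2]
opening: 0.0313
grip_force: 0.0
time: 6.35
tool_pos: [0.4499, 0.0808, 0.2389]
tool_rot: [3.139, -0.0, 1.485]
contact_force: [0.5, -0.8, -0.6]
opening: 0.0322
grip_force: 0.0
time: 6.95
tool_pos: [0.5088, -0.0883, 0.2365]
tool_rot: [3.141, -0.0, 0.76]
contact_force: [0.8, -0.4, -0.7]
opening: 0.0757
grip_force: 0.0
time: 7.75
tool_pos: [0.5545, -0.2274, 0.2361]
tool_rot: [3.142, 0.0, -0.087]
contact_force: [0.4, 1.1, 0.1]
opening: 0.0825
grip_force: 0.0
[ 0.55450482 -0.22735218  0.23614384] [ 3.14158875e+00  2.36936718e-04 -8.68132735e-02]
1897 [ 0.55291759 -0.30513964  0.03026233] [ 0.60224634 -0.25559623  0.0620452 ]
```

View pics/d.png

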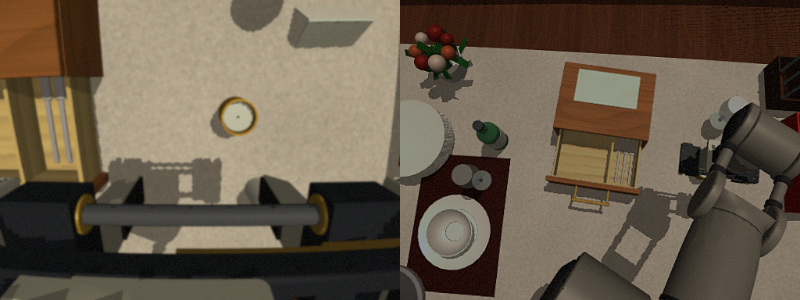

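Left half (wrist): the cup rim is centred at about (305,150) in full pixels. Right half (top): the drawer is fully open, with the wide compartment on the left, and nothing else has moved. I'll refine the cup and bay positions.

```bash
python3 - <<'E'
from h import *
z=np.load("top1.npz"); P=depthpts("top",z['D']); a=-.082; ex=np.array([np.cos(a),np.sin(a)]); ey=np.array([-ex[1],ex[0]])
o=np.array([.7648,.0565]); L=np.stack([(P[...,:2]-o)@ex,(P[...,:2]-o)@ey],-1)
M=(L[...,0]>-.25)&(L[...,0]<-.115)&(abs(L[...,1])<.16)
for lo,hi in((.01,.03),(.06,.09)):
    m=M&(P[...,2]>lo)&(P[...,2]<hi); q=L[m]; print(lo,m.sum(),np.median(P[m][:,2]),q.min(0),q.max(0))
    if lo>.05: h,e=np.histogram(q[:,1],np.arange(-.16,.161,.01)); print(dict(zip(e.round(2),h)))
    else: 
        y=q[:,1]; h,e=np.histogram(y,np.arange(-.16,.161,.01)); print(dict(zip(e.round(2),h)))
f=(abs(P[...,2]-.104)<.006)&(abs(L[...,1])<.15)&(L[...,0]<-.2); print("front",L[f].min(0),L[f].max(0),np.median(L[f],0))
h=(abs(P[...,2]-.09)<.006)&(L[...,0]<-.30)&(abs(L[...,1])<.08); print("bar",np.median(L[h],0))
b=o+(-.174)*ex+.045*ey; print("bay guess",b)
E
```

```text
0.01 4616 0.022206445220183335 [-0.24286478 -0.1289807 ] [-0.1151035   0.13037112]
{np.float64(-0.16): np.int64(0), np.float64(-0.15): np.int64(0), np.float64(-0.14): np.int64(0), np.float64(-0.13): np.int64(169), np.float64(-0.12): np.int64(177), np.float64(-0.11): np.int64(187), np.float64(-0.1): np.int64(178), np.float64(-0.09): np.int64(189), np.float64(-0.08): np.int64(177), np.float64(-0.07): np.int64(184), np.float64(-0.06): np.int64(182), np.float64(-0.05): np.int64(75), np.float64(-0.04): np.int64(172), np.float64(-0.03): np.int64(184), np.float64(-0.02): np.int64(181), np.float64(-0.01): np.int64(180), np.float64(0.0): np.int64(185), np.float64(0.01): np.int64(180), np.float64(0.02): np.int64(182), np.float64(0.03): np.int64(186), np.float64(0.04): np.int64(180), np.float64(0.05): np.int64(180), np.float64(0.06): np.int64(182), np.float64(0.07): np.int64(181), np.float64(0.08): np.int64(180), np.float64(0.09): np.int64(183), np.float64(0.1): np.int64(180), np.float64(0.11): np.int64(179), np.float64(0.12): np.int64(199), np.float64(0.13): np.int64(4), np.float64(0.14): np.i
[... 583 characters left out ...]
64(-0.02): np.int64(3), np.float64(-0.01): np.int64(5), np.float64(0.0): np.int64(2), np.float64(0.01): np.int64(4), np.float64(0.02): np.int64(5), np.float64(0.03): np.int64(4), np.float64(0.04): np.int64(4), np.float64(0.05): np.int64(2), np.float64(0.06): np.int64(5), np.float64(0.07): np.int64(5), np.float64(0.08): np.int64(4), np.float64(0.09): np.int64(4), np.float64(0.1): np.int64(4), np.float64(0.11): np.int64(3), np.float64(0.12): np.int64(61), np.float64(0.13): np.int64(130), np.float64(0.14): np.int64(0), np.float64(0.15): np.int64(0)}
front [-0.269536   -0.14658675] [-0.25368289  0.14751128] [-0.26167983  0.00029559]
bar [-0.31350349  0.00038731]
bay guess [0.59507053 0.11560081]
```

```bash
python3 -m handwheel '[12,-26,0,0,0.9,11,-27,0,0,0.9,0,0,-40,0,0.9,0,0,-40,0,0.9,0,0,-40,0,0.9,0,0,-40,0,0.9,0,0,0,0,0.9,0,0,0,0,0.9]'
```

```text
time: 8.65
tool_pos: [0.578, -0.2801, 0.0764]
tool_rot: [-3.141, 0.0, -0.083]
contact_force: [0.4, -0.1, 1.3]
opening: 0.0826
grip_force: 0.0
```

```bash
python3 -m handwheel '[0,0,-20,0,0.9,0,0,-16,0,0.9,0,0,0,0,0.9]'; python3 -m handwheel '[0,0,0,0,0.3,0,0,0,0,0.3,0,0,0,0,0.3,0,0,0,0,0.3,0,0,0,0,0.3]' 15; python3 -m handwheel '[0,0,5,0,0.3,0,0,15,0,0.3,0,0,40,0,0.3,0,0,40,0,0.3,0,0,40,0,0.3,0,0,20,0,0.3,0,0,0,0,0.3]'
```

```text
time: 8.95
tool_pos: [0.5782, -0.2803, 0.0409]
tool_rot: [3.141, -0.001, -0.084]
contact_force: [-0.5, -0.4, -0.6]
opening: 0.0824
grip_force: 0.0
time: 9.45
tool_pos: [0.578, -0.2804, 0.0403]
tool_rot: [3.141, -0.001, -0.085]
contact_force: [-0.4, 0.8, 3.3]
opening: 0.0498
grip_force: 15.0
time: 10.15
tool_pos: [0.5792, -0.281, 0.2048]
tool_rot: [3.138, -0.008, -0.085]
contact_force: [-0.4, -0.4, -2.6]
opening: 0.049
grip_force: 15.0
```

```bash
python3 -m handwheel '[1,15,0,0,0.3,1,33,0,0,0.3,2,40,0,0,0.3,2,40,0,0,0.3,2,40,0,0,0.3,2,40,0,0,0.3]'; python3 -m handwheel '[2,40,0,0,0.3,1,40,0,0,0.3,1,40,0,0,0.3,1,40,0,0,0.3,1,20,0,0,0.3,0,7,0,0,0.3,0,0,0,0,0.3]';
python3 - <<'E'
from h import *
C=cal("wrist"); print(robot.observe()['tool_pos'])
im,D=eyes.read_camera("wrist"); cv2.imwrite("pics/e.png",im)
E
```

```text
time: 10.75
tool_pos: [0.5862, -0.0692, 0.1974]
tool_rot: [-3.141, 0.005, -0.085]
contact_force: [1.1, -0.1, -1.3]
opening: 0.05
grip_force: 15.0
time: 11.45
tool_pos: [0.5926, 0.1159, 0.1982]
tool_rot: [3.141, 0.003, -0.083]
contact_force: [-0.1, 0.0, -1.9]
opening: 0.0496
grip_force: 15.0
[0.59258228 0.11591345 0.19815636]
```

View pics/e.png

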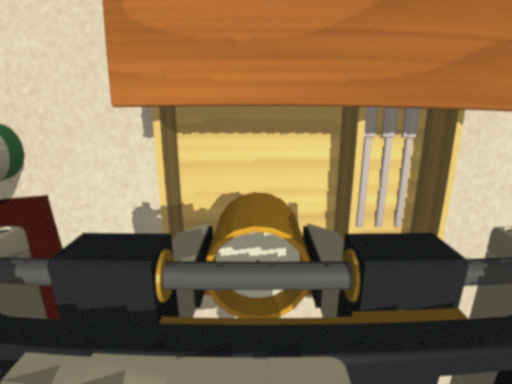

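The cup is gripped upright at about (257,265), centred over the wide compartment (columns 175–343). Lowering it.

```bash
python3 -m handwheel '[1,0,-30,0,0.3,1,0,-35,0,0.3,0,0,-35,0,0.3,0,0,-20,0,0.3,0,0,-10,0,0.3,0,0,-4,0,0.3,0,0,0,0,0.3]'; python3 -m handwheel '[0,0,-2,0,0.3,0,0,-1,0,0.3,0,0,0,0,0.3]'
```

```text
time: 12.2
tool_pos: [0.5961, 0.1141, 0.066]
tool_rot: [3.141, -0.0, -0.086]
contact_force: [-0.5, 0.8, -1.1]
opening: 0.0494
grip_force: 15.0
time: 12.5
tool_pos: [0.596, 0.1149, 0.0634]
tool_rot: [-3.142, -0.001, -0.085]
contact_force: [0.6, 0.3, -1.6]
opening: 0.0493
grip_force: 15.0
```

```bash
python3 -m handwheel '[0,0,-1,0,0.3,0,0,-1,0,0.3,0,0,0,0,0.3]'; python3 -m handwheel '[0,0,-1,0,0.3,0,0,0,0,0.3]'
```

```text
time: 12.8
tool_pos: [0.5961, 0.1149, 0.0613]
tool_rot: [-3.142, -0.001, -0.085]
contact_force: [0.2, -0.4, 2.5]
opening: 0.0492
grip_force: 15.0
time: 13.0
tool_pos: [0.5969, 0.1148, 0.0613]
tool_rot: [-3.141, -0.003, -0.085]
contact_force: [0.2, -1.0, 8.1]
opening: 0.0497
grip_force: 15.0
```

```bash
python3 -m handwheel '[0,0,1,0,0.6,0,0,0,0,0.75,0,0,0,0,0.75,0,0,0,0,0.75,0,0,0,0,0.75]'; python3 -m handwheel '[0,0,10,0,0.75,0,0,20,0,0.75,0,0,40,0,0.75,0,0,50,0,0.75,0,0,40,0,0.75,0,0,0,0,0.75]'; python3 -m handwheel '[-11,-3,0,0.12,0.35,-11,-3,0,0.12,0.35,-11,-3,0,0.12,0.35,-11,-3,0,0.12,0.35,-11,-3,0,0.12,0.35,-11,-3,0,0.12,0.35,-11,-3,0,0.12,0.35]';python3 -m handwheel '[-11,-3,0,0.12,0.35,-11,-3,0,0.12,0.35,-11,-3,0,0.12,0.35,-11,-3,0,0.12,0.35,-11,-1,0,0.12,0.35,-11,0,0,0.13,0.35,0,0,0,0,0.35]'
python3 - <<'E'
from h import *
im,D=eyes.read_camera("top"); P=depthpts("top",D); w,Dw=eyes.read_camera("scene")
M=((P[...,2]>.03)&(P[...,2]<.1)&(abs(P[...,0]-.596)<.045)&(abs(P[...,1]-.115)<.045)); q=P[M]; print(M.sum(),q.min(0),q.max(0)); t=q[q[:,2]>.07];print(len(t),t.min(0),t.max(0))
c=np.zeros((384,1024,3),np.uint8); c[:,:512]=im; c[:,512:]=w; cv2.imwrite("pics/f.png",cv2.resize(c,(800,300)))
E
```

```text
time: 13.5
tool_pos: [0.5956, 0.1148, 0.0605]
tool_rot: [3.141, 0.0, -0.085]
contact_force: [0.6, 0.3, 0.1]
opening: 0.0686
grip_force: 0.0
time: 14.1
tool_pos: [0.5986, 0.1151, 0.2285]
tool_rot: [-3.14, -0.013, -0.085]
contact_force: [0.0, -0.6, -0.2]
opening: 0.0688
grip_force: 0.0
time: 14.8
tool_pos: [0.518, 0.0937, 0.2207]
tool_rot: [-3.141, 0.0, 0.76]
contact_force: [0.9, -0.1, 0.2]
opening: 0.032
grip_force: 0.0
time: 15.5
tool_pos: [0.4515, 0.0809, 0.2209]
tool_rot: [-3.141, 0.0, 1.486]
contact_force: [-0.6, 0.2, 0.2]
opening: 0.0324
grip_force: 0.0
219 [0.57849499 0.09188255 0.0493147 ] [0.6210333  0.1402906  0.08433117]
86 [0.57849499 0.09188255 0.07005161] [0.6210333  0.1402906  0.08433117]
```

View pics/f.png

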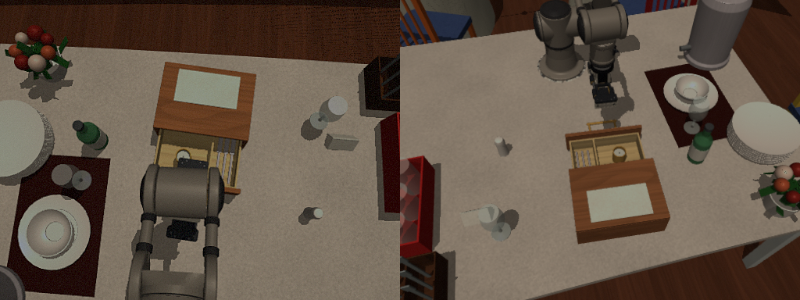

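The scene view (right half) shows the cup upright in the wide compartment at about (619,155), with everything else undisturbed. Next I'll re-grip the handle and push the drawer shut.

```bash
python3 -m handwheel '[0,0,-40,0,0.35,0,0,-40,0,0.35,0,0,-35,0,0.35,0,0,-20,0,0.35,0,0,0,0,0.35]'; python3 -m handwheel '[0,0,0,0,0,0,0,0,0,0,0,0,0,0,0,0,0,0,0,0]' 25; python3 -m handwheel '[3,-0.2,0,0,0,6,-0.5,0,0,0,10,-0.8,0,0,0,12,-1,0,0,0,12,-1,0,0,0,12,-1,0,0,0,12,-1,0,0,0,12,-1,0,0,0]'; python3 -m handwheel '[12,-1,0,0,0,12,-1,0,0,0,12,-1,0,0,0,12,-1,0,0,0,8,-0.7,0,0,0,5,-0.4,0,0,0,3,-0.2,0,0,0,0,0,0,0,0]'
```

```text
time: 16.1
tool_pos: [0.4515, 0.0808, 0.0832]
tool_rot: [-3.136, 0.001, 1.482]
contact_force: [0.4, 0.1, 0.2]
opening: 0.0322
grip_force: 0.0
time: 16.5
tool_pos: [0.4534, 0.0809, 0.0868]
tool_rot: [3.139, -0.0, 1.485]
contact_force: [-0.5, 0.1, 4.8]
opening: 0.0088
grip_force: 25.0
time: 17.3
tool_pos: [0.5325, 0.0742, 0.0868]
tool_rot: [3.14, 0.0, 1.485]
contact_force: [-1.4, -0.4, 5.4]
opening: 0.0091
grip_force: 25.0
time: 18.1
tool_pos: [0.5971, 0.0687, 0.0869]
tool_rot: [3.138, 0.0, 1.485]
contact_force: [1.4, -1.3, 4.7]
opening: 0.0089
grip_force: 25.0
```

```bash
python3 -m handwheel '[1,-0.1,0,0,0,1,-0.1,0,0,0,1,-0.1,0,0,0,0,0,0,0,0]'; python3 -m handwheel '[1,-0.1,0,0,0,1,-0.1,0,0,0,1,-0.1,0,0,0,0,0,0,0,0]'; python3 -m handwheel '[1,-0.1,0,0,0,1,-0.1,0,0,0,0,0,0,0,0]'
```

```text
time: 18.5
tool_pos: [0.5993, 0.0685, 0.0868]
tool_rot: [3.14, 0.0, 1.485]
contact_force: [-1.3, -1.4, 6.9]
opening: 0.009
grip_force: 25.0
time: 18.9
tool_pos: [0.601, 0.0684, 0.0868]
tool_rot: [-3.14, 0.0, 1.485]
contact_force: [-5.7, -1.0, 9.5]
opening: 0.0089
grip_force: 25.0
time: 19.2
tool_pos: [0.6011, 0.0684, 0.0868]
tool_rot: [-3.136, 0.001, 1.485]
contact_force: [-12.7, -1.3, 14.9]
opening: 0.0092
grip_force: 25.0
```

```bash
python3 -m handwheel '[-1,0.1,0,0,0,0,0,0,0,0.35,0,0,0,0,0.35,0,0,0,0,0.35,0,0,0,0,0.35]'; python3 -m handwheel '[0,0,10,0,0.35,0,0,30,0,0.35,0,0,40,0,0.35,0,0,40,0,0.35,0,0,30,0,0.35]'; python3 -m handwheel '[-40,-20,0,0,0.35,-40,-20,0,0,0.35,-40,-20,0,0,0.35,-30,-20,0,0,0.35,0,0,0,0,0.35,0,0,0,0,0.35]'
python3 - <<'E'
from h import *
im,D=eyes.read_camera("top"); P=depthpts("top",D); w,Dw=eyes.read_camera("scene")
for Q in(P,depthpts("scene",Dw)):
    L=(Q[...,:2]-[.7648,.0565])@[[np.cos(-.082),np.sin(.082)],[np.sin(-.082),np.cos(-.082)]]
    f=(abs(Q[...,2]-.104)<.005)&(abs(L[...,1])<.14)&(L[...,0]<-.09)&(L[...,0]>-.28); h=(abs(Q[...,2]-.09)<.006)&(L[...,0]<-.155)&(L[...,0]>-.2)&(abs(L[...,1])<.06)
    print("front",np.percentile(L[f][:,0],[5,50]),"bar",np.median(L[h][:,0]),h.sum())
c=np.zeros((384,1024,3),np.uint8); c[:,:512]=im; c[:,512:]=w; cv2.imwrite("pics/g.png",cv2.resize(c,(800,300)))
E
```

```text
time: 19.7
tool_pos: [0.6028, 0.0683, 0.0855]
tool_rot: [-3.142, -0.0, 1.485]
contact_force: [0.9, 0.8, 0.3]
opening: 0.0314
grip_force: 0.0
time: 20.2
tool_pos: [0.6033, 0.0684, 0.2394]
tool_rot: [3.138, -0.0, 1.485]
contact_force: [1.5, -0.0, -0.4]
opening: 0.032
grip_force: 0.0
time: 20.8
tool_pos: [0.4531, -0.012, 0.2368]
tool_rot: [3.139, -0.0, 1.483]
contact_force: [0.3, 0.4, 0.5]
opening: 0.0321
grip_force: 0.0
front [-0.11896721 -0.11236151] bar -0.16442604507520922 197
front [-0.11883357 -0.11567979] bar -0.16155747660233094 141
```

View pics/g.png

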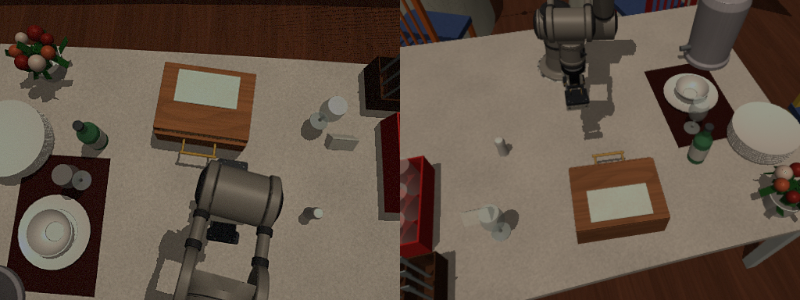

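Both views show the drawer shut (bar at -164 mm in the chest frame, front at -119 mm), the shaker, goblet and bottle where they were, and the arm clear.

```bash
python3 -c "
from cell import robot; print(robot.hand_in())"
```

```text
the job is handed in; nothing more can be done
None
```

The brass cup stands upright in the drawer's wide compartment, the drawer is pushed fully shut, and the shaker, goblet and bottle were left where they were; I handed the job in at about 21 s of the 66 s allowed.

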